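# Hold the flanged bush down with the swing-arm press

### The arm

A 7-joint arm with a two-finger parallel gripper is mounted at the origin on the work surface. World frame = base frame: x ahead of the robot, y to its left, z up, the work surface at z = 0. Lengths are in m, angles in rad, forces in N, time in s.
With the tool pointing down it reaches from about 0.425 to 0.925 m from the base axis. Payload 6.8 kg.
Tool frame: the origin (TCP) lies midway between the tips of the shut fingers; the grasp point (between the pads) lies 19 mm behind it; z points along the fingers, y is the direction in which the jaws open and shut (so a half turn about z gives the same grasp; the last joint's range is limited). The gripper opens to 88 mm and grips with 3 to 60 N. Pads are 20 mm wide; open, the fingers measure 115 mm over their backs; the gripper's body (75 mm by 178 mm) begins 61 mm behind the grasp point.
Start: joints at [-1.233, 0.477, 0.022, 1.555, -0.011, 1.109, -0.083], TCP at [0.291, 0.609, 0.223] pointing down, gripper open.
Joint ranges: [-2.96, 2.96], [-0.34, 2.1], [-1.41, 1.46], [0.24, 2.44], [-1.37, 4.51], [0.17, 1.92], [-2.96, 2.96]. Speed limits (rad/s): [2.39, 2.39, 3.14, 3.14, 3.14, 3.14, 3.14].

### API

Orientations are given as a rotation vector (axis times angle).
In Python, from plant import monitor, read_camera, camera_model, workorder gives the robot as it stands. The module is installed in compiled form; this text tells all that it offers.
- The arm moves only by the tool apply_moves, never from a script. Its argument "steps" is a list of rows, each a list of 6 numbers: the shift along the world's x, y, z in m, then the turn, a rotation vector about the world's x, y, z in rad. In form: [[dx, dy, dz, rx, ry, rz], ...]. A call has 1 to 5 rows; each row is the pose to reach, as a shift and turn from the pose commanded when the call began; what a row does not reach only later rows make up. A row lasts 1/12 s, in which the tool goes at most 41.7 mm and 7.16 degrees, less where a joint would pass 70% of its speed; a pose out of reach is approached as far as the arm can. A call with a gripper value outside its range is refused whole. "grip" is the finger opening in m, from 0 to 0.0878, set as the call begins (left out, the last holds). The fingers move at their own pace and stop on an object; "newtons" is the grip in N (left out, the last holds). Time passes only in rows, so rows that repeat a pose let the fingers close. It gives the time, the measured TCP pose, the force and the opening at its end, in the units of the state.
- monitor.get_state(): the state, without advancing time (a new reading comes with each control period).
- read_camera(name): name is "scene" or "side" or "wrist"; returns the picture (400x640x3 uint8, red, green, blue); there is no depth.
- camera_model(name): a dict with "fx", "fy", "cx", "cy" (pixels), "view" (4x4, takes a point from world to camera coordinates). Camera axes: x right, y down, z forward; pixel columns grow to the right and rows downward; lengths in m; the calibration is good to about 2 mm. The wrist camera is an equidistant fisheye: a pixel r from the principal point sees the ray r / f radians off the axis. A picture is of the moment at which its call begins: read the wrist's pose just before it. camera_model takes no time and is no camera call; for the wrist camera it gives the pose at the moment of the call.
- workorder.finish_job(): hands the job in, once; it reports no verdict.
The state is a dict: "t": time; "joints": joint angles; "joint_velocities": joint speeds; "joint_efforts": joint torques, N m; "position": TCP position; "ee_rot": TCP orientation; "force": force on the tool from outside, world axes, zero at the start; "wrist_torque": the same for the moment, N m; "finger_gap": finger opening in m.
Only numpy, scipy, OpenCV 4.12 (cv2) and the standard library are available. Lean on these libraries where they do the work, as an engineer would, in place of code of your own. Each camera call takes 0.05 s, during which the arm holds its last target. There are 200 camera calls.

### The job

On the small press station one socket of the white casting holds a wide-flanged bush and the other a plain tube. With the knob up, swing the press arm round until its foot stands centred over the flanged bush, then press the knob straight down about 20 mm (its dark ring comes level with the sleeve's top), so that the sprung foot bears on the bush. Keep it held there: the program finishes while still holding the knob down; leave the tube and everything else where it is.

Things in the scene. Friction and masses are not known exactly. Their poses are not given: they have to be found in the camera images.
- station: Fixed press station: dark base plate 260 (x) x 240 (y) x 12 mm; origin: centre of its underside, on the table; front faces its -x. At x -52 mm a white casting 70 x 190 mm, top 67 mm above the table, with two sockets 29 mm wide, 12 mm deep (floor at 55 mm), at y -61 and +61 mm; either may hold the bush. At x +85, y 0 a steel column carries the swing arm.
- swing_hinge (a point): Point on the swing arm's vertical hinge axis (the column's axis), 118 mm above the table, at the arm's underside. The arm is a grey bar 26 mm wide, top 148 mm above the table; at the hub it rises to 162 mm.
- swing_arm (a joint): Swing of the arm about its vertical hinge, rad: 0 = points to the station's front; grows as its end moves to the station's +y (clockwise from above). Range -0.75 to 1.75. The foot is over the sockets at about +0.42 (+y socket) and -0.42 (-y socket); it starts parked beyond the +y side. No spring; light friction (0.15 N m), so it stays where it is left.
- press (a joint): Downward travel of the ram with its knob in the arm, m: 0 = up, 0.030 = bottom stop. A spring returns it when let go. The foot meets the bush at 0.008. Holding it down takes about 4 N at the start, 6 N at 8 mm, then about 15 N at 20 mm.
- knob_top (a point): Centre of the top of the ram's black round knob, 228 mm above the table when up. Knob 36 mm in diameter, 28 mm tall, on an 18 mm stem, 150 mm from the hinge axis; it does not turn in the arm; can be gripped from above to lead the arm round. Below it the arm ends in a sleeve 34 mm in diameter, top 158 mm above the table; the stem's dark ring is 20 mm above that when up.
- foot: Round steel foot 34 mm in diameter, 10 mm thick, straight below the knob; origin: centre of its underside, 89 mm above the table when up. It goes down with the knob and gives upward on its own spring (1.8 N preload, then 0.45 N per mm) when it bears on something.
- bush: Loose steel flanged bush standing in one of the two sockets: barrel 28 mm in diameter, 20 mm tall, with a flange 46 mm in diameter, 6 mm thick on top, bore 18 mm. Origin: centre of its underside, 55 mm above the table; its flange's top is 81 mm above the table. It is already at the bottom of its socket.
- tube: Loose plain steel tube in the other socket, 28 mm in diameter, 26 mm tall, no flange (top also 81 mm above the table); not to be pressed or moved. Origin: centre of its underside.
- spacer: Bystander: small steel cylinder 24 mm in diameter, 18 mm tall, standing on the station's plate; origin at its underside.
- roller_tall: Bystander: black cylinder 38 mm in diameter, 65 mm tall, standing on the table; origin at its underside.
- roller_short: Bystander: black cylinder 44 mm in diameter, 42 mm tall, standing on the table; origin at its underside.
- seal: Bystander: flat rubber ring 56 mm in diameter, 12 mm thick, on the table; origin at its underside.
- screwdriver: Bystander: screwdriver lying on the table, about 200 mm long.
- wrench: Bystander: steel wrench lying on the table, 180 mm long.
Things that resemble listed ones, but are neither listed nor needed, are in the scene too. Leave any pink look-alike of the bush alone.

How it is judged:
By the outcome, as a careful person would: the job done as asked, in the order asked, and still so for the second after the job is handed in, while the arm keeps its last pose, push and grip.
It also fails if it takes over 54 s, if anything falls off the work surface, if the arm or the gripper's body presses on something with over 40 N, if the wrist force passes 120 N, or if a joint passes its speed limit or range.

## Working session

There is one attempt and no reset: what is moved stays moved. The work goes in short steps, Python scripts to look and compute and a tool call to move; the robot and the scene stay as the last step left them, time stands still between calls to the robot, and variables do not carry over. Pictures are saved under pics/ and viewed, about 8 in all and at most 12, crops included, and the job is handed in when it is done.

Besides the shell and the picture viewer there is one more tool, called after "Request:" by a JSON object that holds its "op" and its "data". apply_moves: Moves the arm, as the interface text tells. Its arguments: {"type":"object","properties":{"steps":{"type":"array","items":{"type":"array","items":{"type":"number"}}},"grip":{"type":"number"},"newtons":{"type":"number"}},"required":["steps"]}

```bash
mkdir -p pics; python3 - <<'E'
from plant import monitor, read_camera, camera_model
import cv2,numpy as np
print(monitor.get_state())
for n in ["scene","side","wrist"]:
    m=camera_model(n);print(n,m)
    cv2.imwrite(f"pics/{n}0.png",read_camera(n)[:,:,::-1])
E
```

```text
{'t': 0.0, 'joints': array([-1.23310842,  0.47775946,  0.02231364,  1.55641758, -0.0114914 ,
        1.10929326, -0.08312972]), 'joint_velocities': array([-5.65857355e-04,  1.25274015e-03,  1.79159559e-04,  1.10311824e-03,
       -5.75982366e-05,  2.41193956e-04, -3.73212509e-04]), 'joint_efforts': array([-1.23350878e-04, -5.82835758e+01,  1.53468847e+00, -2.72606832e+01,
       -5.42603340e-02,  1.69813045e-02,  1.85378367e-04]), 'position': array([0.29078654, 0.6085043 , 0.22172277]), 'ee_rot': array([-6.94369911e-01, -3.06362265e+00,  2.71675513e-03]), 'force': array([-0.17627402, -0.18803784, -0.11708892]), 'wrist_torque': array([0.00336493, 0.0294686 , 0.04980799]), 'finger_gap': 0.08790145364002891}
scene {'fx': 419.12473984876976, 'fy': 419.12473984876976, 'cx': 320.55627957841057, 'cy': 197.9303365583082, 'view': array([[ 0.56165442,  0.82736501,  0.00338319, -0.29613442],
       [ 0.717957  , -0.48534272, -0.49897915, -0.28453353],
       [-0.41119589,  0.28268283, -0.86660739,  1.45252872],
       [ 0.        ,  0.        ,  0.        ,  1.        ]])}
side {'fx': 389.9778201229515, 'fy': 389.9778201229515, 'cx': 319.50320368538263, 'cy': 199.29068931163852, 'view': array([[ 0.75623592, -0.65409327,  0.01640797, -0.35431571],
       [-0.37634236, -0.45535177, -0.80685884,  0.31837724],
       [ 0.53523234,  0.60400063, -0.59051637,  0.66488417],
       [ 0.        ,  0.        ,  0.        ,  1.        ]])}
wrist {'fx': 309.70691628693146, 'fy': 309.70691628693146, 'cx': 321.4687940795606, 'cy': 201.82833235731877, 'view': array([[ 0.43245207,  0.90165606, -0.00124877, -0.67466988],
       [ 0.86764001, -0.41575967,  0.27266226, -0.0318902 ],
       [ 0.24532839, -0.11899684, -0.962109  ,  0.39012081],
       [ 0.        ,  0.        ,  0.        ,  1.        ]])}
```

View pics/scene0.png

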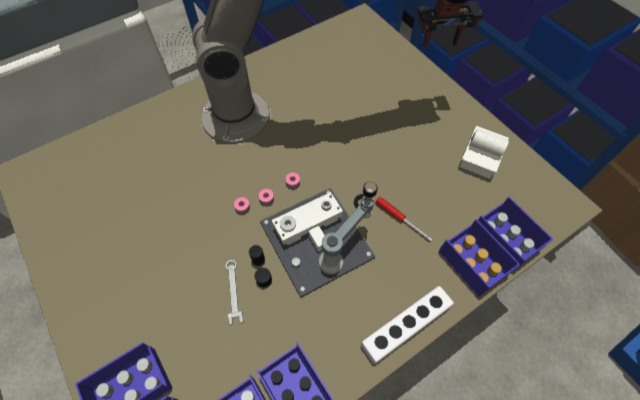

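View pics/side0.png

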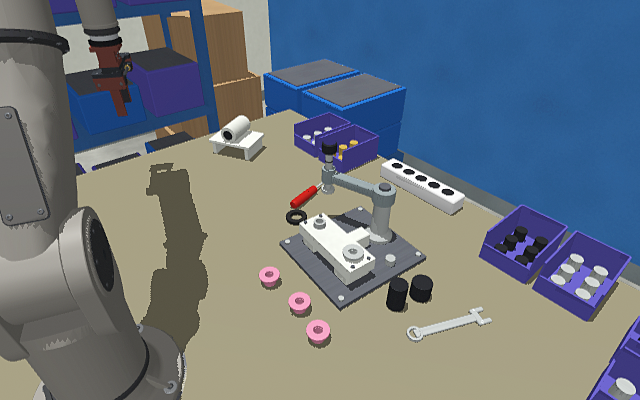

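The flanged bush sits in the left socket at scene (288,223), the tube at (326,205), and the arm is parked on the tube's side at (370,188). So the target is the -y socket. I'll enlarge both views for measuring.

```bash
python3 - <<'E'
import cv2,numpy as np
a=cv2.imread("pics/scene0.png")[170:300,250:390]; b=cv2.imread("pics/side0.png")[130:310,270:430]
f=lambda i,s:cv2.resize(i,None,fx=s,fy=s,interpolation=cv2.INTER_CUBIC)
a=f(a,3);b=f(b,2.25) 
h=max(a.shape[0],b.shape[0]);p=lambda i:cv2.copyMakeBorder(i,0,h-i.shape[0],0,0,0)
c=np.hstack([p(a),p(b)]);print(c.shape);cv2.imwrite("pics/crop.png",c)
E
```

```text
(405, 780, 3)
```

View pics/crop.png

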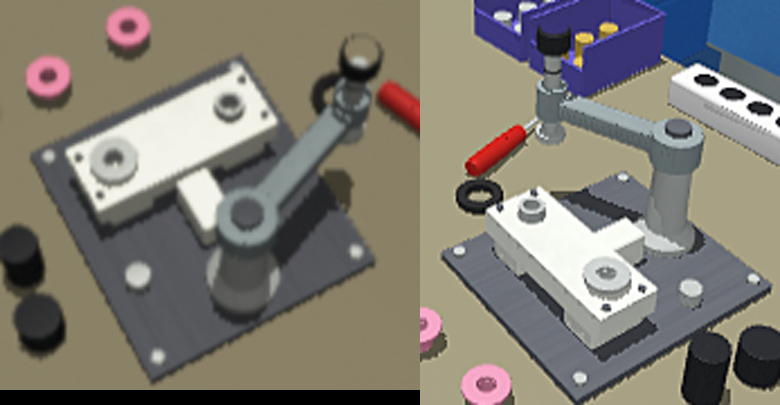

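```bash
cat > h.py <<'E'
import numpy as np
from scipy.optimize import least_squares
def proj(m,P):
    c=(m["view"]@np.r_[P,1])[:3]; return np.array([m["fx"]*c[0]/c[2]+m["cx"],m["fy"]*c[1]/c[2]+m["cy"]])
def st(p,q):
    c,s=np.cos(p[2]),np.sin(p[2]); return np.array([p[0]+c*q[0]-s*q[1],p[1]+s*q[0]+c*q[1],q[2]])
def knob(p,a,z=.228): return st(p,[.085-.15*np.cos(a),.15*np.sin(a),z])
E
python3 - <<'E'
from h import *
from plant import camera_model
S,D=camera_model("scene"),camera_model("side")
sc=lambda u,v:np.array([250+u/3,170+v/3]); sd=lambda u,v:np.array([270+(u-420)/2.25,130+v/2.25])
Q={"bush":(-.052,-.061,.081),"tube":(-.052,.061,.081),"hub":(.085,0,.162),"a":(-.13,-.12,.012),"b":(-.13,.12,.012),"c":(.13,.12,.012),"d":(.13,-.12,.012)}
O=[(S,k,sc(*v)) for k,v in dict(bush=(113,158),tube=(230,104),hub=(246,212),a=(33,157),b=(239,57),c=(373,262),d=(154,379),knob=(361,54)).items()]
O+=[(D,k,sd(*v)) for k,v in dict(bush=(606,274),tube=(531,205),hub=(679,128),b=(443,256),c=(622,172),d=(770,285),a=(580,401),knob=(554,32)).items()]
def r(p): return np.concatenate([proj(m,knob(p,p[3]) if k=="knob" else st(p,Q[k]))-o for m,k,o in O])
best=min((least_squares(r,[.6,.05,y,.9],loss="soft_l1") for y in np.arange(-3,3,1)),key=lambda s:s.cost)
p=best.x;print(p,best.cost);print(r(p).reshape(-1,2).round(1).tolist())
print("knob",knob(p,p[3]),"target",knob(p,-.42),"bush",st(p,Q["bush"]),"hinge",st(p,Q["hub"]))
E
```

```text
[ 0.5453955  -0.03023608 -0.08604231  1.20218264] 18.092497287150504
[[-0.9, -0.2], [-1.4, -1.0], [-0.5, -0.4], [-2.5, -1.4], [-0.6, -1.8], [0.6, -1.4], [-1.7, 0.4], [-0.3, -1.2], [1.3, -1.2], [0.8, -0.6], [0.3, -1.9], [-0.9, -2.2], [0.8, -1.6], [2.0, -1.3], [-0.3, -0.9], [0.5, -3.0]]
knob [0.58825716 0.10651059 0.228     ] target [ 0.48836818 -0.08670835  0.228     ] bush [ 0.48834576 -0.08654174  0.081     ] hinge [ 0.63008105 -0.03754066  0.162     ]
```

The fit puts the knob near (0.588, 0.107), swing about 1.20 rad, and the target at (0.488, -0.087). Next I'll compute yaw and set out for a spot above the knob.

```bash
python3 - <<'E'
from plant import monitor
from scipy.spatial.transform import Rotation as R
import numpy as np
M=R.from_rotvec(monitor.get_state()["ee_rot"]).as_matrix();print(M.round(3))
y=M[:,1];print("jaw yaw",np.arctan2(y[1],y[0]))
a=1.20; print("arm dir yaw", np.arctan2(np.sin(a),-np.cos(a))-.086)
E
```

```text
[[-0.902  0.431 -0.001]
 [ 0.431  0.902 -0.001]
 [-0.    -0.001 -1.   ]]
jaw yaw 1.1250104298335293
arm dir yaw 1.8555926535897933
```

Request:
{"op": "apply_moves", "data": {"steps": [[0.02, -0.03, 0.02, 0, 0, 0], [0.04, -0.065, 0.035, 0, 0, 0], [0.06, -0.1, 0.05, 0, 0, 0], [0.08, -0.135, 0.06, 0, 0, 0], [0.1, -0.17, 0.07, 0, 0, 0]]}}

```text
t: 0.57
position: [0.3905, 0.4394, 0.2926]
ee_rot: [0.694, 3.064, 0.0]
force: [0.8, -0.0, -0.5]
finger_gap: 0.0878
```

Request:
{"op": "apply_moves", "data": {"steps": [[0.02, -0.033, 0, 0, 0, -0.1], [0.04, -0.067, 0, 0, 0, -0.2], [0.06, -0.1, 0, 0, 0, -0.3], [0.08, -0.134, 0, 0, 0, -0.4], [0.1, -0.167, 0, 0, 0, -0.5]]}}

```text
t: 0.98
position: [0.4904, 0.272, 0.2921]
ee_rot: [-1.438, -2.793, -0.0]
force: [0.2, 0.5, -0.3]
finger_gap: 0.0881
```

Request:
{"op": "apply_moves", "data": {"steps": [[0.02, -0.033, 0, 0, 0, -0.1], [0.04, -0.067, 0, 0, 0, -0.2], [0.06, -0.1, 0, 0, 0, -0.3], [0.08, -0.134, 0, 0, 0, -0.34], [0.097, -0.165, 0, 0, 0, -0.34]]}}

```text
t: 1.4
position: [0.5877, 0.1067, 0.292]
ee_rot: [1.887, 2.511, -0.0]
force: [-0.6, -0.3, -0.4]
finger_gap: 0.088
```

Request:
{"op": "apply_moves", "data": {"steps": [[0, 0, 0, 0, 0, 0], [0, 0, 0, 0, 0, 0]]}}

```text
t: 1.57
position: [0.5874, 0.1064, 0.2918]
ee_rot: [1.889, 2.51, -0.001]
force: [-0.3, 0.9, -0.4]
finger_gap: 0.0881
```

```bash
cat > look.py <<'E'
import sys,cv2,numpy as np
from plant import monitor,read_camera,camera_model
n=sys.argv[1]
s=monitor.get_state();print({k:np.round(s[k],4).tolist() for k in("t","position","ee_rot","force","finger_gap","joints")})
if n=="wrist": np.save("pics/w.npy",camera_model(n)["view"])
cv2.imwrite(f"pics/{sys.argv[2]}.png",read_camera(n)[:,:,::-1])
E
python3 look.py wrist w1
```

```text
{'t': 1.5667, 'position': [0.5874, 0.1064, 0.2918], 'ee_rot': [1.8893, 2.5095, -0.0013], 'force': [-0.343, 0.8843, -0.394], 'finger_gap': 0.0881, 'joints': [-0.5979, 0.3015, 0.4, 1.6867, -0.1245, 1.1791, 0.1138]}
```

View pics/w1.png

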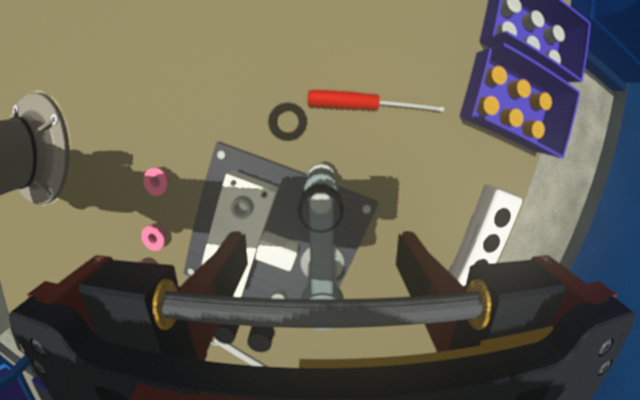

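The knob's outline is a circle centred at (321,207); the tube is at (243,207), and plate corners at about (218,142) and (376,200). Converting to world.

```bash
cat >> h.py <<'E'
def wpix(V,u,v,z,f=309.707,cx=321.469,cy=201.828):
    d=np.array([u-cx,v-cy]);r=np.hypot(*d);t=r/f
    c=np.r_[d/max(r,1e-9)*np.sin(t),np.cos(t)]; R=V[:3,:3];o=-R.T@V[:3,3];w=R.T@c
    return (o+w*(z-o[2])/w[2]).round(4)
E
python3 - <<'E'
from h import *
V=np.load("pics/w.npy");p=[.5454,-.0302,-.086]
print("knob",wpix(V,321,207,.228),wpix(V,321,207,.214),"tube",wpix(V,243,207,.081),"model",st(p,[-.052,.061,.081]))
print("corner",wpix(V,218,142,.012),st(p,[-.13,.12,.012]),wpix(V,378,201,.012),st(p,[.13,.12,.012]))
E
```

```text
knob [0.5853 0.1133 0.228 ] [0.5864 0.1092 0.214 ] tube [0.501  0.0428 0.081 ] model [0.49883171 0.03504105 0.081     ]
corner [0.4294 0.1044 0.012 ] [0.42618773 0.10052274 0.012     ] [0.6822 0.0828 0.012 ] [0.68522684 0.07819029 0.012     ]
```

Request:
{"op": "apply_moves", "data": {"steps": [[-0.002, 0.005, -0.03, 0, 0, 0], [-0.002, 0.005, -0.06, 0, 0, 0], [-0.002, 0.005, -0.08, 0, 0, 0], [-0.002, 0.005, -0.097, 0, 0, 0], [-0.002, 0.005, -0.097, 0, 0, 0]]}}

```text
t: 2.03
position: [0.5816, 0.1161, 0.1914]
ee_rot: [-1.876, -2.514, 0.008]
force: [-0.9, 0.3, -1.0]
finger_gap: 0.0877
```

```bash
python3 look.py side s1; python3 - <<'E'
import cv2
a=cv2.imread("pics/s1.png")[60:260,260:460];cv2.imwrite("pics/s1c.png",cv2.resize(a,None,fx=3,fy=3,interpolation=2))
E
```

```text
{'t': 2.0333, 'position': [0.5816, 0.1161, 0.1914], 'ee_rot': [-1.876, -2.5141, 0.0077], 'force': [-0.9122, 0.3488, -0.9813], 'finger_gap': 0.0877, 'joints': [-0.5864, 0.3924, 0.3694, 1.8045, -0.1674, 0.9821, 0.1403]}
```

View pics/s1c.png

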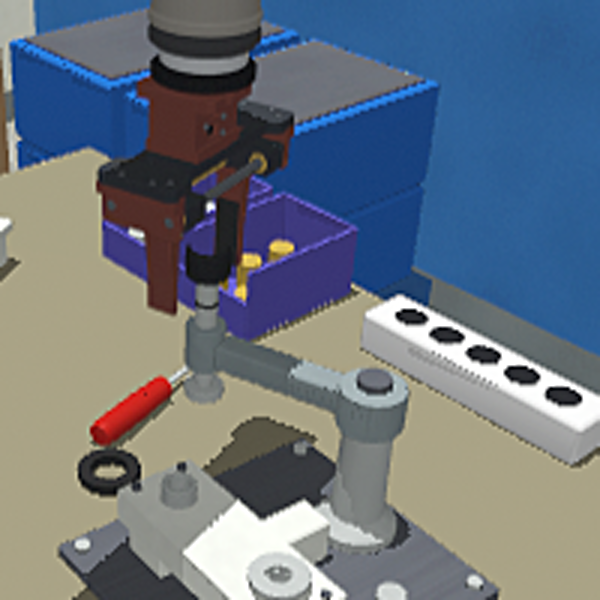

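The knob (crop (209,258)) is between the fingers, nearer the right one. I'll let the arm settle and compare projections.

Request:
{"op": "apply_moves", "data": {"steps": [[0, 0, 0, 0, 0, 0], [0, 0, 0, 0, 0, 0], [0, 0, 0, 0, 0, 0]]}}

```text
t: 2.33
position: [0.5856, 0.1147, 0.1966]
ee_rot: [1.882, 2.514, 0.003]
force: [0.3, -0.2, 0.9]
finger_gap: 0.0879
```

```bash
python3 - <<'E'
from h import *
from plant import camera_model,monitor
D=camera_model("side");s=monitor.get_state();print(s["position"],s["ee_rot"])
for P in ([.5816,.1161,.2104],[.5853,.1133,.214],[.588,.1065,.214],[.5853,.108,.214]): print((proj(D,P)-[260,60])*3)
E
```

```text
[0.58563003 0.11468824 0.19655526] [1.88198641 2.51398535 0.00341124]
[195.03376092 261.63702008]
[201.0276674  257.48289861]
[209.36767654 259.67001923]
[205.52909495 260.00197604]
```

Request:
{"op": "apply_moves", "data": {"steps": [[0.001, -0.004, -0.001, 0, 0, 0], [0.001, -0.004, -0.001, 0, 0, 0], [0.001, -0.004, -0.001, 0, 0, 0], [0.001, -0.004, -0.001, 0, 0, 0], [0.001, -0.004, -0.001, 0, 0, 0]], "grip": 0.02, "newtons": 40}}

```text
t: 2.75
position: [0.5859, 0.1101, 0.1941]
ee_rot: [-1.884, -2.514, -0.0]
force: [-0.9, -0.2, 0.3]
finger_gap: 0.0578
```

Request:
{"op": "apply_moves", "data": {"steps": [[0, 0, 0, 0, 0, 0], [0, 0, 0, 0, 0, 0], [0, 0, 0, 0, 0, 0], [0, 0, 0, 0, 0, 0], [0, 0, 0, 0, 0, 0]]}}

```text
t: 3.17
position: [0.5858, 0.1101, 0.194]
ee_rot: [-1.883, -2.514, 0.0]
force: [-0.3, 0.5, -0.5]
finger_gap: 0.035
```

```bash
python3 look.py wrist w2;python3 - <<'E'
import cv2
a=cv2.imread("pics/w2.png")[110:310,150:450];cv2.imwrite("pics/w2c.png",cv2.resize(a,None,fx=2.6,fy=2.6,interpolation=2))
E
```

```text
{'t': 3.1667, 'position': [0.5858, 0.1101, 0.194], 'ee_rot': [-1.8834, -2.5142, 0.0002], 'force': [-0.3365, 0.5453, -0.458], 'finger_gap': 0.035, 'joints': [-0.578, 0.391, 0.3734, 1.8004, -0.1681, 0.9816, 0.1484]}
```

View pics/w2c.png

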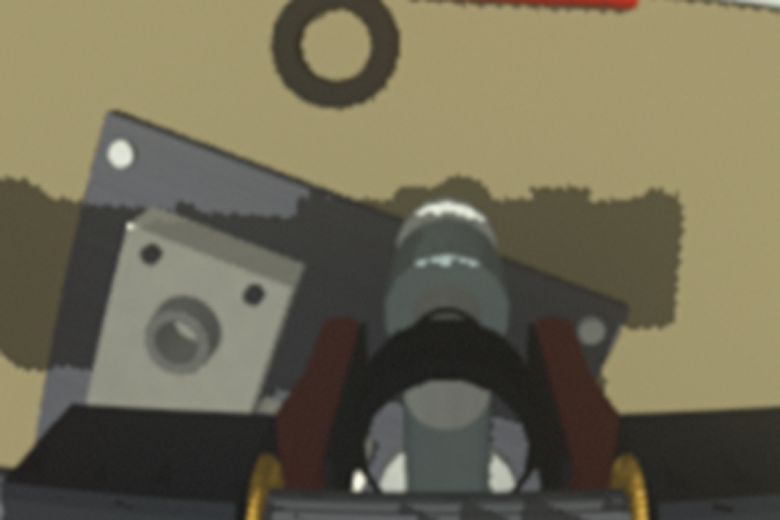

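The fingers hold the knob at a 35 mm gap. The knob top circle is centred at crop (446,437), the tube at (183,333), plate corners at (112,112) and (627,304). I'll refit the station with all the views, letting each camera have a small offset.

```bash
python3 - <<'E'
from h import *
from plant import camera_model
S,D=camera_model("scene"),camera_model("side");V1=None
V=np.load("pics/w.npy")
c=lambda u,v:(150+u/2.6,110+v/2.6)
print("knob",wpix(V,*c(446,437),.228),"tube",wpix(V,*c(183,333),.081),"corners",wpix(V,*c(112,112),.012),wpix(V,*c(627,304),.012))
W=[((-.052,.061),wpix(V,*c(183,333),.081)),((-.13,.12),wpix(V,*c(112,112),.012)),((.13,.12),wpix(V,*c(627,304),.012))]
sc=lambda u,v:np.array([250+u/3,170+v/3]); sd=lambda u,v:np.array([270+(u-420)/2.25,130+v/2.25])
Q={"bush":(-.052,-.061,.081),"tube":(-.052,.061,.081),"hub":(.085,0,.162),"a":(-.13,-.12,.012),"b":(-.13,.12,.012),"c":(.13,.12,.012),"d":(.13,-.12,.012)}
O=[(S,k,sc(*v),4) for k,v in dict(bush=(113,158),tube=(230,104),hub=(246,212),a=(33,157),b=(239,57),c=(373,262),d=(154,379),knob=(361,54)).items()]
O+=[(D,k,sd(*v),6) for k,v in dict(bush=(606,274),tube=(531,205),hub=(679,128),b=(443,256),c=(622,172),d=(770,285),a=(580,401),knob=(554,32)).items()]
tcp=np.array([.5858,.1101]);t=np.array([np.cos(.285),np.sin(.285)]);n=np.array([-t[1],t[0]])
def r(p):
    e=[np.r_[(proj(m,knob(p,p[3]) if k=="knob" else st(p,Q[k]))-o-p[i:i+2])/1.0] for m,k,o,i in O]
    e+=[(st(p,[*q,0])-w)[:2]*500 for q,w in W]
    d=knob(p,p[3])[:2]-tcp; e+=[[d@t*2000,d@n*400],p[4:8]/2]
    return np.concatenate(e)
s=least_squares(r,[.545,-.03,-.086,1.2,0,0,0,0],loss="soft_l1");p=s.x
print(p.round(4),s.cost);print(r(p)[:-4].reshape(-1,2).round(1).tolist())
print("knob",knob(p,p[3]),"target",knob(p,-.42),"hinge",st(p,Q["hub"]))
np.save("p.npy",p)
E
```

```text
knob [0.5855 0.1119 0.228 ] tube [0.5007 0.0436 0.081 ] corners [0.4302 0.1039 0.012 ] [0.6814 0.0823 0.012 ]
[ 0.5463 -0.0257 -0.0869  1.1788  0.4636 -1.5579 -0.6093 -2.5853] 11.890447559656915
[[0.2, 0.7], [-0.4, -0.0], [0.7, 0.5], [-1.5, -0.4], [0.4, -0.8], [1.6, -0.4], [-0.6, 1.3], [-0.2, -1.0], [0.6, 0.1], [0.4, 0.9], [-0.3, -0.3], [-1.1, -0.8], [0.5, 0.1], [1.2, 0.2], [-1.0, 0.1], [-0.6, -0.7], [-0.5, -2.0], [-1.5, 0.6], [2.4, 0.1], [0.1, -0.1]]
knob [0.58589623 0.10998919 0.228     ] target [ 0.48918716 -0.08212933  0.228     ] hinge [ 0.63094341 -0.03308685  0.162     ]
```

```bash
python3 - <<'E'
import numpy as np
h=np.array([.6309,-.0331]);k=np.array([.5858,.1101])-h
print(np.hypot(*k))
rot=lambda a:np.array([[np.cos(a),-np.sin(a)],[np.sin(a),np.cos(a)]])
for j in range(4):
    print([[*(rot(.4*j+.08*i)@k-rot(.4*j)@k).round(4).tolist(),0,0,0,round(.08*i,2)] for i in range(1,6)])
E
```

```text
0.15013410671796065
[[-0.0113, -0.0041, 0, 0, 0, 0.08], [-0.0222, -0.009, 0, 0, 0, 0.16], [-0.0327, -0.0148, 0, 0, 0, 0.24], [-0.0428, -0.0215, 0, 0, 0, 0.32], [-0.0522, -0.0289, 0, 0, 0, 0.4]]
[[-0.0088, -0.0081, 0, 0, 0, 0.08], [-0.017, -0.017, 0, 0, 0, 0.16], [-0.0244, -0.0264, 0, 0, 0, 0.24], [-0.031, -0.0364, 0, 0, 0, 0.32], [-0.0368, -0.0469, 0, 0, 0, 0.4]]
[[-0.005, -0.0109, 0, 0, 0, 0.08], [-0.009, -0.0222, 0, 0, 0, 0.16], [-0.0122, -0.0338, 0, 0, 0, 0.24], [-0.0144, -0.0456, 0, 0, 0, 0.32], [-0.0157, -0.0576, 0, 0, 0, 0.4]]
[[-0.0003, -0.012, 0, 0, 0, 0.08], [0.0003, -0.024, 0, 0, 0, 0.16], [0.002, -0.0359, 0, 0, 0, 0.24], [0.0045, -0.0476, 0, 0, 0, 0.32], [0.008, -0.0591, 0, 0, 0, 0.4]]
```

Request:
{"op": "apply_moves", "data": {"steps": [[-0.0113, -0.0041, 0, 0, 0, 0.08], [-0.0222, -0.009, 0, 0, 0, 0.16], [-0.0327, -0.0148, 0, 0, 0, 0.24], [-0.0428, -0.0215, 0, 0, 0, 0.32], [-0.0522, -0.0289, 0, 0, 0, 0.4]]}}

```text
t: 3.63
position: [0.5326, 0.0821, 0.194]
ee_rot: [-1.34, -2.84, -0.001]
force: [-2.1, 2.3, 0.9]
finger_gap: 0.035
```

Request:
{"op": "apply_moves", "data": {"steps": [[0, 0, 0, 0, 0, 0], [0, 0, 0, 0, 0, 0], [0, 0, 0, 0, 0, 0]]}}

```text
t: 3.88
position: [0.5327, 0.0821, 0.194]
ee_rot: [-1.346, -2.836, 0.0]
force: [-4.2, 3.9, 3.1]
finger_gap: 0.0353
```

Request:
{"op": "apply_moves", "data": {"steps": [[-0.0088, -0.0081, 0, 0, 0, 0.08], [-0.017, -0.017, 0, 0, 0, 0.16], [-0.0244, -0.0264, 0, 0, 0, 0.24], [-0.031, -0.0364, 0, 0, 0, 0.32], [-0.0368, -0.0469, 0, 0, 0, 0.4]]}}

```text
t: 4.3
position: [0.4944, 0.0354, 0.1936]
ee_rot: [-0.749, -3.046, -0.0]
force: [-8.8, 4.0, 4.3]
finger_gap: 0.0353
```

Request:
{"op": "apply_moves", "data": {"steps": [[0, 0, 0, 0, 0, 0], [0, 0, 0, 0, 0, 0], [0, 0, 0, 0, 0, 0]]}}

```text
t: 4.55
position: [0.4943, 0.0351, 0.1934]
ee_rot: [-0.755, -3.043, 0.001]
force: [-10.1, 4.2, 4.2]
finger_gap: 0.0354
```

The radial force and measured positions all fit a 150 mm circle about a hinge at (0.627, -0.034), 4 mm off my estimate. I'll follow that circle.

Request:
{"op": "apply_moves", "data": {"steps": [[-0.0076, -0.01, 0, 0, 0, 0.08], [-0.0119, -0.0213, 0, 0, 0, 0.16], [-0.0152, -0.0328, 0, 0, 0, 0.24], [-0.0176, -0.0445, 0, 0, 0, 0.32], [-0.019, -0.0564, 0, 0, 0, 0.4]]}}

```text
t: 4.97
position: [0.4772, -0.0227, 0.194]
ee_rot: [-0.131, -3.137, 0.0]
force: [-2.3, 1.1, 1.8]
finger_gap: 0.0349
```

Request:
{"op": "apply_moves", "data": {"steps": [[0, 0, 0, 0, 0, 0], [0, 0, 0, 0, 0, 0], [0, 0, 0, 0, 0, 0]]}}

```text
t: 5.22
position: [0.4772, -0.0222, 0.1939]
ee_rot: [-0.141, -3.136, 0.001]
force: [-5.4, -1.4, 3.6]
finger_gap: 0.0349
```

Request:
{"op": "apply_moves", "data": {"steps": [[-0.0006, -0.0121, 0, 0, 0, 0.08], [-0.0001, -0.0241, 0, 0, 0, 0.16], [0.0013, -0.036, 0, 0, 0, 0.24], [0.0036, -0.0477, 0, 0, 0, 0.32], [0.0077, -0.0614, 0, 0, 0, 0.415]]}}

```text
t: 5.63
position: [0.4844, -0.084, 0.1938]
ee_rot: [0.513, -3.096, -0.0]
force: [-5.4, -2.4, 5.0]
finger_gap: 0.0351
```

Request:
{"op": "apply_moves", "data": {"steps": [[0, 0, 0, 0, 0, 0], [0, 0, 0, 0, 0, 0], [0, 0, 0, 0, 0, 0]]}}

```text
t: 5.88
position: [0.4846, -0.0847, 0.1938]
ee_rot: [0.507, -3.097, 0.002]
force: [-6.9, -3.4, 4.3]
finger_gap: 0.0351
```

```bash
python3 look.py wrist w3; python3 look.py side s3;python3 look.py scene c3;python3 - <<'E'
import cv2,numpy as np
f=lambda n,a,b,c,d:cv2.resize(cv2.imread(f"pics/{n}.png")[a:b,c:d],(400,300),interpolation=2)
cv2.imwrite("pics/m3.png",np.vstack([np.hstack([f("s3",170,320,290,490),f("c3",165,285,240,400)]),np.hstack([f("w3",110,335,170,470),f("s3",200,275,320,420)])]))
E
```

```text
{'t': 5.8833, 'position': [0.4846, -0.0847, 0.1938], 'ee_rot': [0.507, -3.0973, 0.0018], 'force': [-6.8831, -3.4257, 4.311], 'finger_gap': 0.0351, 'joints': [-0.1459, 0.2095, 0.2192, 2.0251, -0.0548, 0.9153, 1.9975]}
{'t': 5.9333, 'position': [0.4846, -0.0846, 0.1938], 'ee_rot': [0.507, -3.0973, 0.0019], 'force': [-6.4459, -3.3561, 3.9338], 'finger_gap': 0.0351, 'joints': [-0.1461, 0.2095, 0.2193, 2.0251, -0.0547, 0.9153, 1.9974]}
{'t': 5.9833, 'position': [0.4846, -0.0846, 0.1938], 'ee_rot': [0.5072, -3.0973, 0.002], 'force': [-6.1441, -3.1811, 3.6796], 'finger_gap': 0.0354, 'joints': [-0.1463, 0.2094, 0.2193, 2.0251, -0.0546, 0.9153, 1.9973]}
```

View pics/m3.png

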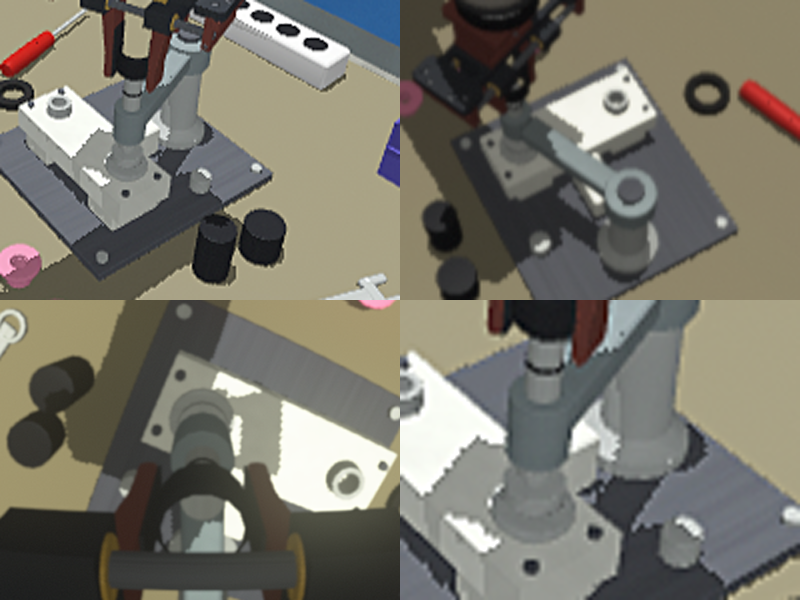

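The foot sits over the flange in all three views (side crop: flange centre about x 534, foot about 533). One tighter zoom to check the swing angle.

```bash
python3 - <<'E'
import cv2,numpy as np
def f(n,a,b,c,d):
    i=cv2.imread(f"pics/{n}.png")[a:b,c:d]; i=cv2.resize(i,(400,480),interpolation=2); return cv2.convertScaleAbs(i,alpha=1.5,beta=-60)
cv2.imwrite("pics/m4.png",np.hstack([f("s3",235,271,338,368),f("w3",170,242,290,350)]))
E
```

```text
(no output)
```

View pics/m4.png

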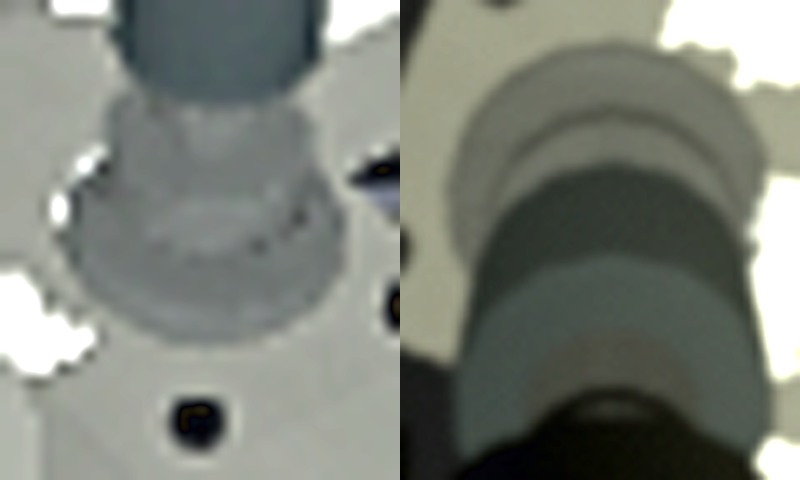

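Views agree to about 1 mm (they differ in sign), so the foot is centred. I'll press straight down in small steps, taking out some of the side load.

Request:
{"op": "apply_moves", "data": {"steps": [[-0.001, -0.0005, 0, 0, 0, 0], [-0.001, -0.0005, -0.003, 0, 0, 0], [-0.001, -0.0005, -0.006, 0, 0, 0], [-0.001, -0.0005, -0.009, 0, 0, 0], [-0.001, -0.0005, -0.012, 0, 0, 0]], "newtons": 55}}

```text
t: 6.45
position: [0.4846, -0.0846, 0.1825]
ee_rot: [0.509, -3.099, 0.002]
force: [-7.7, -3.6, 11.2]
finger_gap: 0.035
```

Request:
{"op": "apply_moves", "data": {"steps": [[0, 0, -0.002, 0, 0, 0], [0, 0, -0.004, 0, 0, 0], [0, 0, -0.006, 0, 0, 0], [0, 0, -0.008, 0, 0, 0], [0, 0, -0.008, 0, 0, 0]]}}

```text
t: 6.87
position: [0.4847, -0.0846, 0.1749]
ee_rot: [0.509, -3.1, 0.001]
force: [-7.7, -2.9, 15.4]
finger_gap: 0.0349
```

Request:
{"op": "apply_moves", "data": {"steps": [[0, 0, 0, 0, 0, 0], [0, 0, 0, 0, 0, 0], [0, 0, 0, 0, 0, 0], [0, 0, 0, 0, 0, 0]]}}

```text
t: 7.2
position: [0.4847, -0.0846, 0.1752]
ee_rot: [0.509, -3.1, 0.001]
force: [-9.1, -2.1, 15.7]
finger_gap: 0.0348
```

Request:
{"op": "apply_moves", "data": {"steps": [[0, 0, -0.0013, 0, 0, 0], [0, 0, -0.0013, 0, 0, 0], [0, 0, -0.0013, 0, 0, 0], [0, 0, -0.0013, 0, 0, 0]]}}

```text
t: 7.53
position: [0.4847, -0.0847, 0.174]
ee_rot: [0.509, -3.1, 0.001]
force: [-8.2, -2.6, 15.6]
finger_gap: 0.0349
```

```bash
python3 look.py side s5; python3 look.py wrist w5;python3 - <<'E'
import cv2,numpy as np
f=lambda n,a,b,c,d,s:cv2.resize(cv2.imread(f"pics/{n}.png")[a:b,c:d],s,interpolation=2)
cv2.imwrite("pics/m5.png",np.hstack([f("s5",195,275,325,385,(420,560)),f("w5",130,330,260,396,(380,560))]))
E
```

```text
{'t': 7.5333, 'position': [0.4847, -0.0847, 0.174], 'ee_rot': [0.509, -3.0998, 0.0012], 'force': [-8.2038, -2.6232, 15.5568], 'finger_gap': 0.0349, 'joints': [-0.1409, 0.2348, 0.2162, 2.0465, -0.0645, 0.8666, 2.0077]}
{'t': 7.5833, 'position': [0.4847, -0.0846, 0.174], 'ee_rot': [0.5092, -3.0998, 0.0011], 'force': [-8.9802, -2.5373, 15.7565], 'finger_gap': 0.0349, 'joints': [-0.1409, 0.2348, 0.2161, 2.0465, -0.0645, 0.8666, 2.0077]}
```

View pics/m5.png

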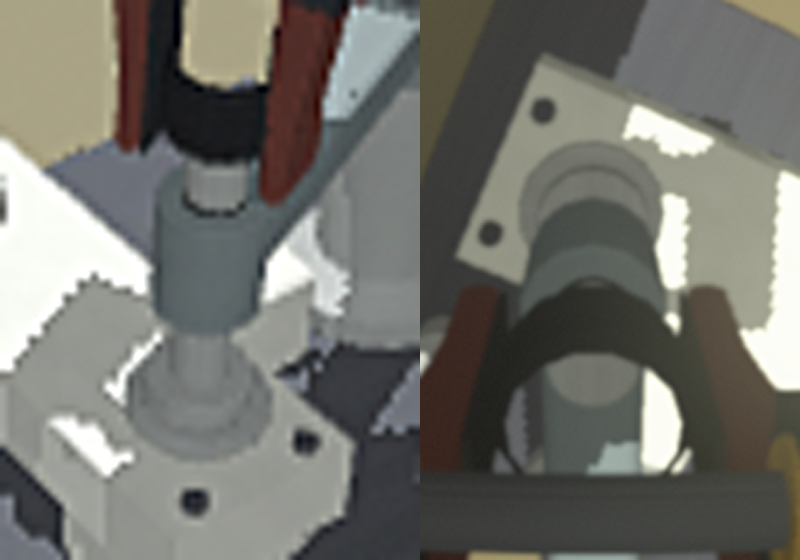

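The dark ring is level with the sleeve's top (left panel, about (215,205)). The foot bears on the flange, centred, at about 15.7 N. Handing in while holding.

```bash
python3 -c "
from plant import workorder,monitor
print(workorder.finish_job()); s=monitor.get_state(); print(s['t'],s['position'],s['force'])"
```

```text
the job is handed in; nothing more can be done
None
the job is handed in; nothing more can be done
```

I gripped the knob from above, swung the press arm about 1.6 rad past the tube to the flanged bush in the -y socket, and pressed the knob straight down. I handed the job in at about 7.6 s, still holding the knob down.

**Press:** The knob went down about 20 mm (tool height 0.194 to 0.174 m) at about 15.7 N. The last picture shows the dark ring level with the sleeve's top and the foot on the flange.

**Centring:** The side and wrist views, taken just before pressing, each put the foot within about 1 mm of the bush's centre. They disagreed on which side.

**Other checks:**
- A sideways load of about 8–9 N on the gripper remained. A 1 mm correction did not remove it.
- My first camera estimate of the hinge was about 4 mm off, and I corrected it from the gripped motion partway through the swing.
- In the pictures the tube was still in its socket and nothing else looked disturbed.

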